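# Zero the polisher's click dial, set it five clicks up and start it

### The arm

A 6-joint arm with a two-finger parallel gripper is mounted at the origin on the work surface. World frame = base frame: x ahead of the robot, y to its left, z up, the work surface at z = 0. Lengths are in m, angles in degrees, forces in N, time in s.
With the tool pointing down it reaches from about 0.3 to 0.95 m from the base axis. Payload 3.1 kg.
Tool frame: the origin (TCP) lies between the finger pads, 19 mm behind the fingertips; this is the grasp point; z points along the fingers, y is the line along which they close (so a half turn about z gives the same grasp; the last joint's range is limited). The gripper opens to 85 mm and grips with 20 to 120 N. Pads are 22 mm wide; open, the fingers measure 114 mm over their backs; the gripper's body (76 mm by 85 mm) begins 54 mm behind the grasp point. The pads swing forward as they close: fully open they stand 13 mm farther back than shut.
Start: joints at [-70.858, 17.653, 93.61, -0, 68.738, -3.994], TCP at [0.246, -0.575, 0.25] pointing down, gripper open.
Joint ranges: [-175.34, 175.34], [-45.06, 112.39], [2.9, 150.54], [-68.45, 248.45], [3.09, 151.38], [-168.51, 168.51]. Speed limits (degrees/s): [159.86, 159.86, 180, 180, 180, 180].

### API

Orientations are given as [roll, pitch, yaw] about the fixed x, y, z axes, in that order (R = Rz(yaw) Ry(pitch) Rx(roll)).
In Python, from rig import * gives the robot as it stands.
- The arm moves only by the tool apply_moves, never from a script. Its argument "series" is one flat list of numbers, 7 for each row, row after row: the opening, from 0 (shut) to 1 (fully open), then the shift along the tool's x, y, z in m, then the turn, a rotation vector about the tool's x, y, z in rad. A call has 1 to 12 rows; each row shifts and turns the commanded pose from where the row before left it, along the tool's axes as they then stand; what a row does not reach is not made up. A row lasts 1/8 s, in which the tool goes at most 62.5 mm and 10.7 degrees, less where a joint would pass 70% of its speed; a pose out of reach is approached as far as the arm can. A call with a gripper value outside its range is refused whole. The fingers move at their own pace and stop on an object; "newtons" is the grip in N (left out, the last holds). Time passes only in rows, so rows that do not move let the fingers close. It gives the time, the measured TCP pose, the force, the opening and the grip force at its end, in the units of the state.
- observe(): the state, without advancing time (a new reading comes with each control period).
- capture(name): name is "scene" or "top"; returns the picture (384x512x3 uint8, red, green, blue); there is no depth.
- camera_model(name): a dict with "camera_matrix" (3x3 intrinsics, pixels), "world_to_cam" (4x4, takes a point from world to camera coordinates). Camera axes: x right, y down, z forward; pixel columns grow to the right and rows downward; lengths in m; the calibration is good to about 2 mm. A picture is of the moment at which its call begins. camera_model takes no time and is no camera call.
- hand_in(): hands the job in; it is judged then, once.
The state is a dict: "t": time; "joints": joint angles; "qvel": joint speeds; "joint_torque": joint torques, N m; "position": TCP position; "eef_rot": TCP orientation; "wrist_force": force on the tool from outside, world axes, zero at the start; "wrist_torque": the same for the moment, N m; "gripper_width": finger opening in m; "finger_force": force on a finger pad.
Only numpy, scipy, OpenCV 4.12 (cv2) and the standard library are available. Lean on these libraries where they do the work, as an engineer would, in place of code of your own. Each camera call takes 0.05 s, during which the arm holds its last target. There are 200 camera calls.

### The job

Set the polishing machine to speed five and start it: push the dial gently down to its seat to free it, turn it back anticlockwise to its end stop (zero), then turn it clockwise exactly five clicks without ever running past the fifth, and let it spring up locked there. Only then press the flat start button gently fully down and let go. Don't force the dial or the button, and leave the mushroom stop button and everything else lying about alone.

Things in the scene. Friction and masses are not known exactly. Their poses are not given: they have to be found in the camera images.
- polisher: Bench polishing machine, fixed; its height and yaw differ each time. Grey housing 170 (x) x 300 (y) x 70 mm (z) on rubber feet; origin under the housing's centre, 6 to 18 mm above the bench; front faces -x. Behind (+x, to 190 mm) lies a motor with a felt wheel, up to 117 mm above the origin. From the origin: dial axis x -20 y 45, start button x -30 y -75, mushroom stop x 45 y -115 mm.
- dial_grip (a point): On the dial's vertical axis, 19 mm above its flange: a TCP here has its fingertips just on the flange (45 mm above the housing, 115 above polisher's origin, while up; moves with the dial). Black dial: round flange 62 mm across, 8 mm thick, 18 mm clear of the housing, carrying an upright grip bar 14 mm thick, 52 mm long, 29 mm high. Push down with the fingertips on the flange beside the bar.
- dial_pointer (a point): Pointed end of the grip bar, 29 mm from the axis, level with dial_grip: from dial_grip to here is the bar's long axis and where the dial points (white line on this half). Zero points to the housing's +y; clicks go clockwise from above, 20 degrees each; fifth: 10 degrees clockwise of the housing's +x. White ticks ring the dial, one per click; 0, 5, 10 are long. Within 7 degrees is on a click.
- lock: Dial lock, hidden (origin as end_stop). A spring, 3 to 5 N, holds the dial up, locked on its click (4 degrees of play either way). Pushed down 2 to 15 mm (worn: differs each time, unseen) it comes free, 1 mm before a firm seat; it turns only while held down there; let up, it locks again. Over 13 N on lock and seat harms them: feel for the seat, hold a push of 8 to 12 N, don't turn it locked.
- end_stop: Click works and end stop under the dial, hidden (origin on its axis at the housing's top). The dial starts on click 2, 3 or 4; clicks go on to 12. A sprung pawl pulls it into each click (0.2 to 0.3 N m to pass). Firm end stop 2 degrees anticlockwise of zero, 29 mm from the axis: more than 60 N on it (1.7 N m) damages it.
- start_top (a point): Centre of the top of the start button: a flat round black button 32 mm across in a steel ring 48 mm across, its top 22 mm above the housing's top.
- start (a joint): Travel of the start button, m: 0 up, 0.006 fully down (about 5 N); springs back. Counts as pressed beyond 0.004. Must not be pushed with more than 30 N.
- halt_top (a point): Centre of the top of the mushroom stop button: black dome 40 mm across, its top 29 mm above the housing's top. Leave alone.
- halt (a joint): Travel of the mushroom stop, m (0 up). Leave alone: 0.002 is too much.
- offcut: Bone offcut 34 x 22 x 16 mm lying on the housing's top, bystander; origin under its centre.
- ferrule: Brass ferrule 24 mm across and 18 mm high standing on the housing's top near the front right corner, bystander; origin under its centre.
- antler: Antler piece about 240 mm long on the bench to the right, bystander; origin under its middle.
- handle_blank: Bone knife-handle blank 125 mm long, 30 mm high, on the bench to the right, bystander; origin under its middle.
- brush: Bench brush 200 mm long on the bench to the left, bystander; origin under its middle.
- file: Thin file with a wooden handle, 200 mm long, on the bench to the left, bystander; origin under its middle.
- mallet: Wooden mallet 260 mm long on the bench to the right, bystander; origin under its middle.
- tumbler: Glass tumbler 70 mm across and 90 mm high on the bench to the left, bystander; origin under its centre.

How it is judged (in metres and radians):
On the way, in this order (a step that is already met when the one before it is completed fails the run):
1. the dial is turned back to zero at its end stop (x of dial_pointer in the frame of polisher below -0.0162 m and y of dial_pointer in the frame of polisher above 0.045 m), for 0.1 s.
2. the dial stands on the fifth click, let up and locked (x of dial_pointer in the frame of polisher above 0 m and y of dial_pointer in the frame of polisher between 0.0363 and 0.0437 m and z of dial_grip in the frame of polisher above 0.1135 m), for 0.2 s.
3. the start button is pressed down with the dial on the fifth click (all of step 2 and value of joint start above 0.004 m), for 0.05 s.
At the end, for the whole second after the job is handed in: The dial stands on the fifth click (within 7 degrees), up (within 1.5 mm) and locked, the start button has been pressed and is up again (within 1 mm), and the mushroom stop is up (within 1 mm) (all of step 2 and value of joint each of start, halt below 0.001 m); the robot touches nothing.
It fails at once if the dial is run past the fifth click (by 12 degrees) (x of dial_pointer in the frame of polisher above -0.02 m and y of dial_pointer in the frame of polisher below 0.034 m).
It fails at once if the start button is pressed (2.5 mm) while the dial is not up and locked on the fifth click (value of joint start above 0.0025 m and not ((x of dial_pointer in the frame of polisher above 0 m and y of dial_pointer in the frame of polisher between 0.0363 and 0.0437 m) and z of dial_grip in the frame of polisher above 0.1135 m)).
It fails at once if the dial or the button is forced: more than 13 N of the dial on its lock and seat, or 30 N on the start button (contact force between dial and lock above 13 N or contact force between anything else and start above 30 N).
It fails at once if the dial is wrenched against its end stop with more than 60 N (contact force between dial and end_stop above 60 N).
It fails at once if something else is disturbed: the mushroom stop pushed 2 mm, or a bystander moved 30 mm (value of joint halt above 0.002 m or distance of any of offcut, ferrule, antler, handle_blank, brush, file, mallet, tumbler from where it was at the start of the episode above 0.03 m).
It also fails if it takes over 64 s, if anything falls off the work surface, if the arm or the gripper's body presses on something with over 40 N, if the wrist force passes 120 N, or if a joint passes its speed limit or range.

## Working session

There is one attempt and no reset: what is moved stays moved. The work goes in short steps, Python scripts to look and compute and a tool call to move; the robot and the scene stay as the last step left them, time stands still between calls to the robot, and variables do not carry over. Pictures are saved under pics/ and viewed, at most 10 in all, crops included, and the job is handed in when it is done.

Besides the shell and the picture viewer there is one more tool, called after "Request:" by a JSON object that holds its "method" and its "body", one argument or row to a line. apply_moves: Moves the arm, as the interface text tells. Its arguments: {"type":"object","properties":{"series":{"type":"array"},"newtons":{"type":"number"}},"required":["series"]}

```bash
mkdir -p pics
python3 - <<'E'
from rig import *
import cv2
for n in("scene","top"):
    im=capture(n); cv2.imwrite(f"pics/{n}0.png",cv2.cvtColor(im,cv2.COLOR_RGB2BGR)); m=camera_model(n); print(n,m)
print(observe())
E
```

```text
scene {'camera_matrix': array([[450.82982296,   0.        , 252.37189377],
       [  0.        , 450.82982296, 195.2188443 ],
       [  0.        ,   0.        ,   1.        ]]), 'world_to_cam': array([[-6.80853809e-02,  9.97679466e-01,  2.53349766e-04,
         8.51213407e-02],
       [ 8.48972791e-01,  5.80704588e-02, -5.25236158e-01,
        -3.88541490e-01],
       [-5.24032042e-01, -3.55458168e-02, -8.50956470e-01,
         1.70907850e+00],
       [ 0.00000000e+00,  0.00000000e+00,  0.00000000e+00,
         1.00000000e+00]])}
top {'camera_matrix': array([[397.04579769,   0.        , 253.93767379],
       [  0.        , 397.04579769, 197.59966987],
       [  0.        ,   0.        ,   1.        ]]), 'world_to_cam': array([[ 0.01045178, -0.99991807,  0.00739006, -0.04802461],
       [-0.99860742, -0.0108197 , -0.05163475,  0.50876823],
       [ 0.05171048, -0.00684009, -0.99863869,  1.5075514 ],
       [ 0.        ,  0.        ,  0.        ,  1.        ]])}
{'t': 0.1, 'joints': array([-7.08563235e+01,  1.77012261e+01,  9.36832871e+01, -1.42712149e-03,
        6.87388920e+01, -3.99251004e+00]), 'qvel': array([ 0.04632751, -0.05096569, -0.1613443 , -0.05935217, -0.01087682,
        0.08642804]), 'joint_torque': array([-7.85617722e-04, -4.16408730e+01, -2.77643931e+01, -1.51639269e-04,
        4.02799822e-03,  6.02894630e-06]), 'position': array([ 0.24531375, -0.57405532,  0.24883449]), 'eef_rot': array([-1.79876802e+02, -7.26656443e-03,  2.31366976e+01]), 'wrist_force': array([-0.63136306, -0.17613552, -0.31886881]), 'wrist_torque': array([ 0.03089075, -0.02752127,  0.02470039]), 'finger_force': 0.0, 'gripper_width': 0.08531990158186385}
```

View pics/top0.png

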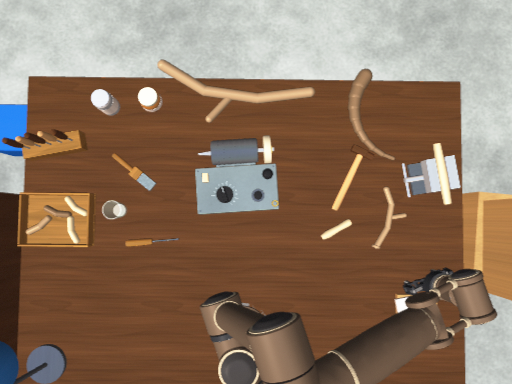

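View pics/scene0.png

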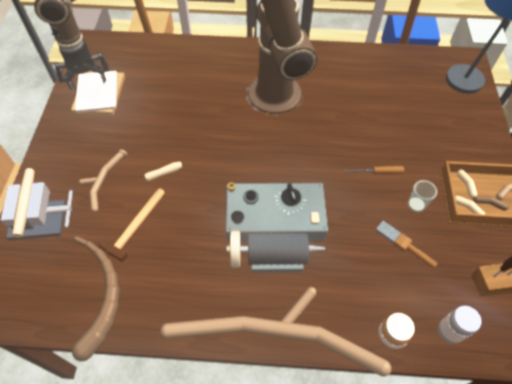

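The top view shows the polisher housing at about (237,188), with the dial at (224,194), start at (258,195) and stop at (268,174). The scene view has it at (277,208). I'll zoom in on both.

Run:
```python
import cv2, numpy as np
a=cv2.imread("pics/top0.png")[155:220,188:288]; b=cv2.imread("pics/scene0.png")[175:240,222:332]
a=cv2.resize(a,None,fx=7,fy=7,interpolation=cv2.INTER_CUBIC)[:300*2]; b=cv2.resize(b,None,fx=7,fy=7,interpolation=cv2.INTER_CUBIC)
cv2.imwrite("pics/za.png",a);cv2.imwrite("pics/zb.png",b)
```

```text
(no output)
```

View pics/za.png

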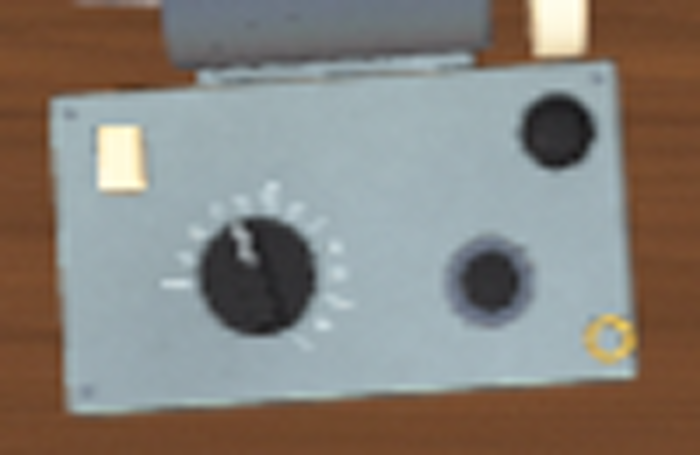

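View pics/zb.png

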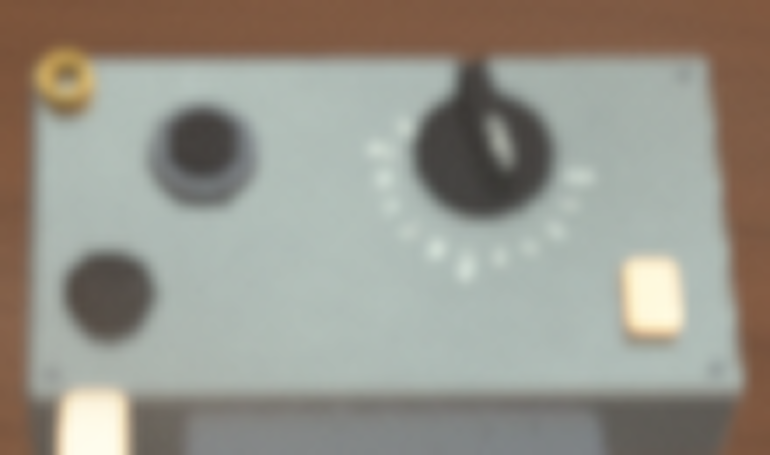

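The crops show these points (zoomed pixels). Top: housing corners (50,98), (614,62), (636,378), (70,412); start top (490,281); halt (557,131); dial bar from (233,225) to about (284,318), white line on the upper end. Scene: corners (35,58), (705,58), (742,390), (30,392); start (203,140); halt (109,293).

```bash
cat > h.py <<'E'
from rig import *
import numpy as np, cv2
from scipy.optimize import least_squares
def proj(n,P):
    m=camera_model(n); p=(m["world_to_cam"]@np.r_[P,1])[:3]; q=m["camera_matrix"]@p; return q[:2]/q[2]
def ray(n,u,z):
    m=camera_model(n); R=m["world_to_cam"][:3,:3]; t=m["world_to_cam"][:3,3]
    d=R.T@np.linalg.inv(m["camera_matrix"])@np.r_[u,1]; c=-R.T@t; return c+d*(z-c[2])/d[2]
E
python3 - <<'E'
from h import *
T=lambda z,o:(np.array(z)+.5)/7-.5+o
ot,os=np.array([188,155]),np.array([222,175])
obs=[("top",(85,150,70),(50,98)),("top",(85,-150,70),(614,62)),("top",(-85,-150,70),(636,378)),("top",(-85,150,70),(70,412)),
("top",(-30,-75,92),(490,281)),("top",(45,-115,92),(557,131)),
("scene",(-85,-150,70),(35,58)),("scene",(-85,150,70),(705,58)),("scene",(85,150,70),(742,390)),("scene",(85,-150,70),(30,392)),
("scene",(-30,-75,92),(203,140)),("scene",(45,-115,92),(109,293))]
def W(p,P):
    c,s=np.cos(p[3]),np.sin(p[3]); P=np.array(P)/1000; return np.array([p[0]+c*P[0]-s*P[1],p[1]+s*P[0]+c*P[1],p[2]+P[2]])
def f(p,only=None): return np.concatenate([proj(n,W(p,P))-T(z,ot if n=="top" else os) for n,P,z in obs])
r=least_squares(f,[.5,.03,.012,0],loss="soft_l1",x_scale=[.01,.01,.01,.05])
p=r.x; print(p,np.degrees(p[3])); print(f(p).reshape(-1,2).round(2))
print("dial",W(p,(-20,45,115)),"start",W(p,(-30,-75,92)))
# bar ends in top
for zz in (.096+.029-.029+.0,):
    a=ray("top",T((238,218),ot),p[2]+.125); b=ray("top",T((284,318),ot),p[2]+.125)
    print("bar",a,b,np.degrees(np.arctan2(*(a-b)[[1,0]])))
d=W(p,(-20,45,115))
for k in (2,3,4):
    o=[]
    for n,off in(("top",ot),("scene",os)):
        for s in(29,-26):
            th=np.radians(90-20*k); o.append(((proj(n,W(p,(-20+s*np.cos(th),45+s*np.sin(th),125)))+.5-off)*7).round())
    print(k,o, "world ang",np.degrees(p[3])+90-20*k)
E
```

```text
[0.5393179  0.02190402 0.00074929 0.07692717] 4.407602230001257
[[-0.06 -0.33]
 [ 0.32 -0.46]
 [ 0.37  0.2 ]
 [-0.19  0.75]
 [ 0.01  0.17]
 [ 0.01  0.36]
 [ 0.06  0.27]
 [ 0.23 -0.42]
 [ 0.2   0.64]
 [-0.46  1.14]
 [ 0.15 -0.38]
 [ 0.12 -0.41]]
dial [0.51591873 0.06523391 0.11574929] start [ 0.51517047 -0.05517971  0.09274929]
bar [0.54443444 0.07351023 0.12574929] [0.4939205  0.04949087 0.12574929] 25.431072247283534
2 [array([208., 241.]), array([295., 305.]), array([545., 152.]), array([440.,  82.])] world ang 54.40760223000126
3 [array([222., 227.]), array([282., 317.]), array([527., 165.]), array([456.,  70.])] world ang 34.40760223000126
4 [array([241., 219.]), array([266., 325.]), array([505., 173.]), array([475.,  64.])] world ang 14.40760223000126
```

```bash
cat >> h.py <<'E'
def W(p,P):
    c,s=np.cos(p[3]),np.sin(p[3]); P=np.array(P)/1000; return np.array([p[0]+c*P[0]-s*P[1],p[1]+s*P[0]+c*P[1],p[2]+P[2]])
E
python3 - <<'E'
from h import *
obs=[]
for n,(y0,y1,x0,x1) in(("top",(155,220,188,288)),("scene",(175,240,222,332))):
    im=cv2.imread(f"pics/{n}0.png")[y0:y1,x0:x1]; im=cv2.resize(im,None,fx=4,fy=4,interpolation=cv2.INTER_CUBIC)
    S=lambda q:(np.array(q)+.5)/4-.5+[x0,y0]
    hsv=cv2.cvtColor(im,cv2.COLOR_BGR2HSV); dk=((im.max(2)<75)*255).astype(np.uint8)
    for c in cv2.findContours(dk,0,2)[0]:
        if cv2.contourArea(c)>300: (x,y),r=cv2.minEnclosingCircle(c); M=cv2.moments(c); print(n,"dark",S((M["m10"]/M["m00"],M["m01"]/M["m00"])).round(2),"circ",S((x,y)).round(2),round(r/4,1))
    wh=((hsv[...,1]<40)&(hsv[...,2]>205)).astype(np.uint8)
    for c in cv2.findContours(wh,0,2)[0]:
        M=cv2.moments(c)
        if 8<M["m00"]<400: print("  white",S((M["m10"]/M["m00"],M["m01"]/M["m00"])).round(2),M["m00"])
    g=((im[...,0].astype(int)-im[...,2]>2)&(im.max(2)>120)).astype(np.uint8); g=cv2.morphologyEx(g,cv2.MORPH_OPEN,np.ones((9,9)))
    c=max(cv2.findContours(g,0,2)[0],key=cv2.contourArea); print("  hull",[S(q[0]).round(1).tolist() for q in cv2.approxPolyDP(cv2.convexHull(c),8,True)])
E
```

```text
top dark [257.65 194.72] circ [257.75 194.75] 4.1
top dark [224.57 194.48] circ [224.45 194.12] 8.2
top dark [267.22 173.33] circ [267.11 173.35] 5.1
  white [233.71 200.89] 24.5
  white [235.8  197.64] 19.0
  white [212.85 195.06] 30.0
  white [235.97 193.5 ] 22.5
  white [235.49 189.86] 18.5
  white [229.74 184.3 ] 10.5
  white [226.06 182.15] 41.5
  hull [[274.9, 164.1], [277.1, 199.1], [272.9, 208.4], [197.9, 212.6], [195.4, 168.9], [246.9, 162.4]]
scene dark [250.38 195.19] circ [250.44 195.28] 4.1
scene dark [289.7  196.51] circ [290.5  194.56] 9.7
  white [235.27 230.28] 26.0
  white [288.11 212.76] 72.0
  white [283.86 210.16] 61.0
  white [276.39 200.07] 50.5
  white [275.64 195.9 ] 52.5
  hull [[325.6, 228.6], [250.6, 227.4], [228.9, 212.6], [228.1, 192.9], [237.1, 184.9], [317.4, 185.1], [321.9, 192.4]]
```

Run:
```python
from h import *
T=lambda z,o:(np.array(z)+.5)/7-.5+o
ot,os=np.array([188,155]),np.array([222,175])
C=[(85,150,70),(85,-150,70),(-85,-150,70),(-85,150,70)]
obs=[("top",P,T(z,ot)) for P,z in zip(C,[(50,98),(614,62),(636,378),(70,412)])]
obs+=[("scene",P,T(z,os)) for P,z in zip(C,[(742,390),(30,392),(35,58),(705,58)])]
obs+=[("top",(-30,-75,92),(257.7,194.73)),("top",(45,-115,90),(267.2,173.34)),("scene",(-30,-75,92),(250.4,195.2)),("top",(-20,45,26),(0,0))][:3]
def tk(k,R): th=np.radians(90-20*k); return (-20+R*np.cos(th),45+R*np.sin(th),70)
for zfix in (.001,.006,.010,.014,.018):
    tt=[("top",0,(212.85,195.06)),("top",5,(226.06,182.15)),("top",7,(235.49,189.86)),("top",8,(235.97,193.5)),("top",9,(235.8,197.64))]
    ts=[("scene",5,(288.11,212.76)),("scene",6,(283.86,210.16)),("scene",9,(276.39,200.07)),("scene",10,(275.64,195.9))]
    def f(q):
        p=[q[0],q[1],zfix,q[2]]; sh={"top":q[3:5],"scene":q[5:7]}
        r=[proj(n,W(p,P))+sh[n]-z for n,P,z in obs]
        r+=[proj(n,W(p,tk(k,q[7+(k%5>0)]*1000)))+sh[n]-z for n,k,z in tt]
        return np.concatenate(r+[np.array(q[3:7])/.6])
    r=least_squares(f,[.54,.02,.05,0,0,0,0,.045,.043],loss="soft_l1",x_scale=[.01,.01,.05,1,1,1,1,.01,.01])
    q=r.x; p=[q[0],q[1],zfix,q[2]]; print(zfix,r.cost.round(3),q.round(4),np.degrees(q[2]).round(2),"dial",W(p,(-20,45,115)).round(4),"start",W(p,(-30,-75,92)).round(4))
```

```text
0.001 11.416 [0.5384 0.0214 0.0771 0.057  0.03   0.04   0.0772 0.046  0.0406] 4.42 dial [0.515  0.0647 0.116 ] start [ 0.5143 -0.0557  0.093 ]
0.006 12.499 [0.5395 0.0213 0.077  0.0612 0.3038 0.0325 0.3872 0.0456 0.0406] 4.41 dial [0.5161 0.0646 0.121 ] start [ 0.5153 -0.0558  0.098 ]Traceback (most recent call last):
  File "<stdin>", line 17, in <module>
    return func(*args, **kwargs)
    result = trf(vector_fun.fun, vector_fun.jac, x0, f0, J0, lb, ub, ftol, xtol,
                 gtol, max_nfev, x_scale, loss_function, tr_solver,
                 tr_options.copy(), verbose, callback=callback_wrapped)
    return trf_no_bounds(
        fun, jac, x0, f0, J0, ftol, xtol, gtol, max_nfev, x_scale,
        loss_function, tr_solver, tr_options, verbose, callback=callback)
    J = jac(x)
    self._update_jac()
    ~~~~~~~~~~~~~~~~^^
    self.J = self.jac_wrapped(xp_copy(self.x), f0=self.f)
             ~~~~~~~~~~~~~~~~^^^^^^^^^^^^^^^^^^^^^^^^^^^^
    J, dct = approx_derivative(
             ~~~~~~~~~~~~~~~~~^
        self.fun,
        ^^^^^^^^^
    ...<2 lines>...
        **self.finite_d
[... 248 characters left out ...]
        ^^^^^^^^^^^^^^^^^^^^^^
                             mf)
                             ^^^
    df = [f_eval - f0 for f_eval in f_evals]
                                    ^^^^^^^
    f = np.atleast_1d(self.fun(x, *self.args, **self.kwargs))
                      ~~~~~~~~^^^^^^^^^^^^^^^^^^^^^^^^^^^^^^
    return np.atleast_1d(self.fun(x))
                         ~~~~~~~~^^^
    return self.f(x, *self.args, **self.kwargs)
           ~~~~~~^^^^^^^^^^^^^^^^^^^^^^^^^^^^^^
  File "<stdin>", line 14, in f
  File "h.py", line 5, in proj
    m=camera_model(n); p=(m["world_to_cam"]@np.r_[P,1])[:3]; q=m["camera_matrix"]@p; return q[:2]/q[2]
ValueError: time passes only in moves, steps and waits
```

Request:
{"method": "apply_moves", "body": {
  "series": [0.6,0.0,0.0,0,0,0,0]
}}

```text
t: 0.22
position: [0.2454, -0.5743, 0.2493]
eef_rot: [-179.9, -0.0, 23.1]
wrist_force: [-0.0, -0.3, 0.3]
gripper_width: 0.07
finger_force: 0.0
```

Run:
```python
from h import *
p=[.5385,.0214,.003,np.radians(4.4)]
out=[]
A=[capture("top") for _ in range(4)];B=[capture("scene") for _ in range(4)]
for n,I,(x0,y0) in(("top",A,(213,182)),("scene",B,(278,180))):
    im=cv2.cvtColor(np.mean(I,0).astype(np.float32),cv2.COLOR_RGB2BGR)[y0:y0+25,x0:x0+25]
    im=cv2.resize(im,None,fx=16,fy=16,interpolation=cv2.INTER_CUBIC).clip(0,255); im=(255*(im/255)**.45).astype(np.uint8)
    for k,c in((2,(255,0,0)),(3,(0,0,255)),(4,(0,255,0))):
        e=[tuple(((proj(n,W(p,(-20+s*np.cos(np.radians(90-20*k)),45+s*np.sin(np.radians(90-20*k)),125)))-[x0,y0]+.5)*16).astype(int).tolist()) for s in(29,-26)]
        [cv2.circle(im,q,4,c,-1) for q in e]
    out.append(im)
cv2.imwrite("pics/d1.png",np.hstack(out))
```

```text
(no output)
```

View pics/d1.png

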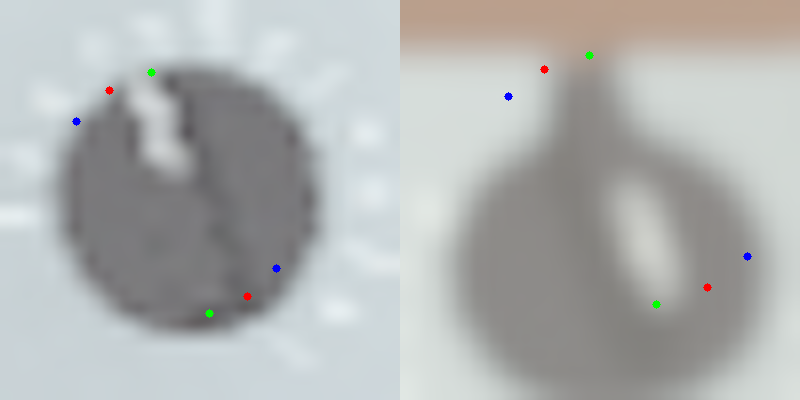

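The scene crop matches the click-4 markers: rear end at (589,55), white line running to (656,303). So the dial starts on click 4, with the bar at about 14 to 18 degrees world. Moving above it.

Request:
{"method": "apply_moves", "body": {
  "series": [0.32,0,0,0,0,0,0.124,0.32,0.0364,-0.045,0,0,0,0,0.32,0.0364,-0.045,0,0,0,0,0.32,0.0364,-0.045,0,0,0,0,0.32,0.0364,-0.045,0,0,0,0,0.32,0.0364,-0.045,0,0,0,0,0.32,0.0364,-0.045,0,0,0,0,0.32,0.0364,-0.045,0,0,0,0,0.32,0.0364,-0.045,0,0,0,0,0.32,0.0364,-0.045,0,0,0,0,0.32,0.0364,-0.045,0,0,0,0,0.32,0,0,0,0,0,0],
  "newtons": 20
}}

```text
t: 2.12
position: [0.4723, -0.0383, 0.2504]
eef_rot: [-180.0, -0.1, 16.4]
wrist_force: [-0.8, -0.4, -0.3]
gripper_width: 0.0274
finger_force: 0.0
```

Request:
{"method": "apply_moves", "body": {
  "series": [0.32,0.0236,-0.0288,0,0,0,0,0.32,0.0236,-0.0288,0,0,0,0,0.32,0.0237,-0.0287,0,0,0,0,0.32,0,0,0.03,0,0,0,0.32,0,0,0.03,0,0,0,0.32,0,0,0.025,0,0,0,0.32,0,0,0,0,0,0]
}}

```text
t: 3.0
position: [0.5133, 0.0597, 0.1628]
eef_rot: [-179.9, 0.3, 16.0]
wrist_force: [-0.4, -0.3, -0.1]
gripper_width: 0.0272
finger_force: 0.0
```

Run:
```python
from h import *
o=observe(); print(o["position"],o["eef_rot"],o["wrist_force"],o["joints"].round(1))
t=o["position"]
out=[]
for n in("top","scene"):
    im=cv2.cvtColor(capture(n),cv2.COLOR_RGB2BGR); u=proj(n,t).astype(int); x0,y0=u-[25,30]
    if n=="scene": y0=u[1]-20
    im=im[y0:y0+50,x0:x0+50]; im=cv2.resize(im,None,fx=8,fy=8,interpolation=cv2.INTER_CUBIC); im=(255*(im/255)**.6).astype(np.uint8); out.append(im)
cv2.imwrite("pics/d2.png",np.hstack(out))
```

```text
[0.51327137 0.05965033 0.16283972] [-179.9423867     0.31769288   15.97149465] [-0.35926579 -0.31548665 -0.0636653 ] [  1.8  12.  111.9  -0.   56.4  75.9]
```

View pics/d2.png

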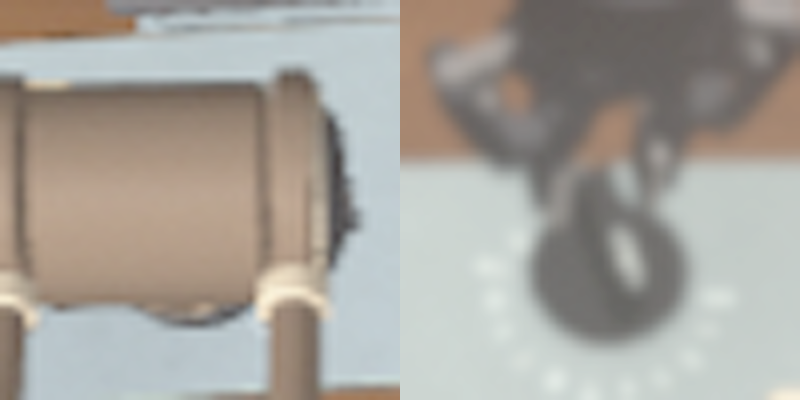

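The scene crop shows both fingertips, (555,205) and (655,190), straddling the bar with the line at (625,260). I'll correct the few mm of lag and lower.

Request:
{"method": "apply_moves", "body": {
  "series": [0.32,0.0039,-0.0039,0,0,0,0,0.32,0,0,0,0,0,0,0.32,0,0,0.004,0,0,0,0.32,0,0,0.004,0,0,0,0.32,0,0,0.004,0,0,0,0.32,0,0,0,0,0,0]
}}

```text
t: 3.85
position: [0.5175, 0.0656, 0.1523]
eef_rot: [-180.0, 0.1, 16.0]
wrist_force: [-0.0, -0.3, -0.2]
gripper_width: 0.0277
finger_force: 0.0
```

Request:
{"method": "apply_moves", "body": {
  "series": [0.32,-0.0015,0.0005,0.003,0,0,0,0.32,0,0,0.003,0,0,0,0.32,0,0,0.003,0,0,0,0.32,0,0,0.003,0,0,0,0.32,0,0,0,0,0,0]
}}

```text
t: 4.47
position: [0.5165, 0.0647, 0.1406]
eef_rot: [-180.0, 0.0, 16.0]
wrist_force: [-0.4, 0.3, -1.2]
gripper_width: 0.0272
finger_force: 0.0
```

Run:
```python
from h import *
o=observe(); t=o["position"]; n="scene"
im=cv2.cvtColor(capture(n),cv2.COLOR_RGB2BGR); x0,y0=proj(n,t).astype(int)-[25,25]
im=cv2.resize(im[y0:y0+50,x0:x0+50],None,fx=12,fy=12,interpolation=cv2.INTER_CUBIC); cv2.imwrite("pics/d3.png",(255*(im/255)**.6).astype(np.uint8))
```

```text
(no output)
```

View pics/d3.png

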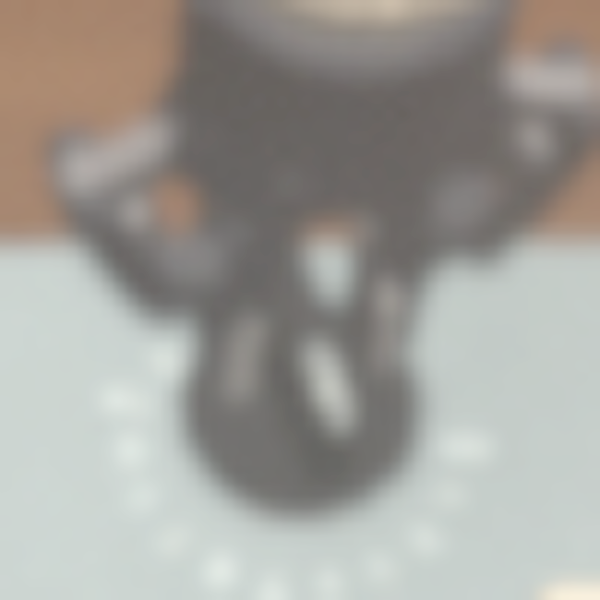

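The bar sits between the two fingers, at (240,355) and (390,310). Now I'll lower gently to feel for the flange.

Request:
{"method": "apply_moves", "body": {
  "series": [0.32,0,0,0.002,0,0,0,0.32,0,0,0.002,0,0,0,0.32,0,0,0.002,0,0,0,0.32,0,0,0,0,0,0]
}}

```text
t: 5.03
position: [0.5166, 0.0647, 0.1347]
eef_rot: [-180.0, 0.0, 16.0]
wrist_force: [0.3, -0.7, -0.1]
gripper_width: 0.0273
finger_force: 0.0
```

Request:
{"method": "apply_moves", "body": {
  "series": [0.32,0,0,0.001,0,0,0,0.32,0,0,0.001,0,0,0,0.32,0,0,0.0005,0,0,0,0.32,0,0,0,0,0,0]
}}

```text
t: 5.52
position: [0.5168, 0.0647, 0.1325]
eef_rot: [180.0, 0.0, 16.0]
wrist_force: [-0.0, -0.2, 0.6]
gripper_width: 0.0273
finger_force: 0.0
```

Request:
{"method": "apply_moves", "body": {
  "series": [0.32,0,0,0.001,0,0,0,0.32,0,0,0.001,0,0,0,0.32,0,0,0.0005,0,0,0,0.32,0,0,0,0,0,0]
}}

```text
t: 6.02
position: [0.5167, 0.0647, 0.1299]
eef_rot: [-180.0, 0.0, 16.0]
wrist_force: [-0.2, 0.2, -1.0]
gripper_width: 0.0276
finger_force: 0.0
```

Request:
{"method": "apply_moves", "body": {
  "series": [0.32,0,0,0.001,0,0,0,0.32,0,0,0.001,0,0,0,0.32,0,0,0.0005,0,0,0,0.32,0,0,0,0,0,0]
}}

```text
t: 6.52
position: [0.5167, 0.0647, 0.1274]
eef_rot: [-180.0, 0.0, 16.0]
wrist_force: [-1.5, 0.3, 0.2]
gripper_width: 0.0271
finger_force: 0.0
```

Request:
{"method": "apply_moves", "body": {
  "series": [0.32,0,0,0.001,0,0,0,0.32,0,0,0.001,0,0,0,0.32,0,0,0.0005,0,0,0,0.32,0,0,0,0,0,0]
}}

```text
t: 7.02
position: [0.5167, 0.0647, 0.1249]
eef_rot: [-180.0, 0.0, 16.0]
wrist_force: [0.8, 0.5, -0.3]
gripper_width: 0.0277
finger_force: 0.0
```

Request:
{"method": "apply_moves", "body": {
  "series": [0.32,0,0,0.001,0,0,0,0.32,0,0,0.001,0,0,0,0.32,0,0,0.0005,0,0,0,0.32,0,0,0,0,0,0]
}}

```text
t: 7.52
position: [0.5168, 0.0647, 0.1225]
eef_rot: [-180.0, 0.0, 16.0]
wrist_force: [0.0, 0.7, -0.1]
gripper_width: 0.0273
finger_force: 0.1
```

Request:
{"method": "apply_moves", "body": {
  "series": [0.32,0,0,0.001,0,0,0,0.32,0,0,0.001,0,0,0,0.32,0,0,0,0,0,0]
}}

```text
t: 7.9
position: [0.5168, 0.0647, 0.1206]
eef_rot: [180.0, -0.0, 16.0]
wrist_force: [-1.4, -0.8, 2.6]
gripper_width: 0.0272
finger_force: 1.6
```

Request:
{"method": "apply_moves", "body": {
  "series": [0.32,0,0,0.001,0,0,0,0.32,0,0,0,0,0,0,0.32,0,0,0,0,0,0]
}}

```text
t: 8.28
position: [0.5169, 0.0647, 0.1195]
eef_rot: [180.0, -0.0, 16.0]
wrist_force: [-1.5, -1.4, 4.9]
gripper_width: 0.0271
finger_force: 1.7
```

```bash
python3 -c "
from h import *
o=observe();print(o['position'],o['wrist_force'],o['wrist_torque'])"
```

```text
[0.51685473 0.06468978 0.1195184 ] [-1.45253024 -1.39989879  4.90428912] [-0.12935721  0.18898925 -0.02928907]
```

Request:
{"method": "apply_moves", "body": {
  "series": [0.32,0,0,0.0007,0,0,0,0.32,0,0,0,0,0,0,0.32,0,0,0,0,0,0]
}}

```text
t: 8.65
position: [0.5168, 0.0647, 0.1188]
eef_rot: [180.0, -0.0, 16.0]
wrist_force: [-0.4, -1.1, 2.9]
gripper_width: 0.0274
finger_force: 1.7
```

Request:
{"method": "apply_moves", "body": {
  "series": [0.32,0,0,0.0007,0,0,0,0.32,0,0,0,0,0,0]
}}

```text
t: 8.9
position: [0.5168, 0.0647, 0.118]
eef_rot: [180.0, -0.0, 16.0]
wrist_force: [-0.6, -1.2, 4.0]
gripper_width: 0.0274
finger_force: 1.7
```

Request:
{"method": "apply_moves", "body": {
  "series": [0.32,0,0,0.0007,0,0,0,0.32,0,0,0,0,0,0]
}}

```text
t: 9.15
position: [0.5168, 0.0647, 0.1174]
eef_rot: [180.0, -0.0, 16.0]
wrist_force: [-1.6, -1.9, 3.1]
gripper_width: 0.0274
finger_force: 1.8
```

Request:
{"method": "apply_moves", "body": {
  "series": [0.32,0,0,0.0008,0,0,0,0.32,0,0,0,0,0,0]
}}

```text
t: 9.4
position: [0.5168, 0.0647, 0.1165]
eef_rot: [180.0, -0.0, 16.0]
wrist_force: [-0.5, -1.0, 2.7]
gripper_width: 0.0275
finger_force: 1.8
```

Request:
{"method": "apply_moves", "body": {
  "series": [0.32,0,0,0.0008,0,0,0,0.32,0,0,0,0,0,0]
}}

```text
t: 9.65
position: [0.5169, 0.0647, 0.1158]
eef_rot: [180.0, -0.0, 16.0]
wrist_force: [-1.5, -1.4, 4.0]
gripper_width: 0.0275
finger_force: 1.8
```

Request:
{"method": "apply_moves", "body": {
  "series": [0.32,0,0,0.0008,0,0,0,0.32,0,0,0,0,0,0]
}}

```text
t: 9.9
position: [0.5168, 0.0647, 0.1149]
eef_rot: [180.0, -0.0, 16.0]
wrist_force: [-2.3, -1.8, 4.3]
gripper_width: 0.027
finger_force: 1.9
```

Request:
{"method": "apply_moves", "body": {
  "series": [0.32,0,0,0.0008,0,0,0,0.32,0,0,0,0,0,0]
}}

```text
t: 10.15
position: [0.5168, 0.0647, 0.1142]
eef_rot: [180.0, -0.0, 16.0]
wrist_force: [-0.1, -1.7, 3.7]
gripper_width: 0.0275
finger_force: 1.9
```

Request:
{"method": "apply_moves", "body": {
  "series": [0.32,0,0,0.0008,0,0,0,0.32,0,0,0,0,0,0]
}}

```text
t: 10.4
position: [0.5169, 0.0647, 0.1135]
eef_rot: [180.0, -0.0, 16.0]
wrist_force: [-0.9, -2.5, 4.1]
gripper_width: 0.0273
finger_force: 2.3
```

Request:
{"method": "apply_moves", "body": {
  "series": [0.32,0,0,0.0008,0,0,0,0.32,0,0,0,0,0,0]
}}

```text
t: 10.65
position: [0.5169, 0.0647, 0.1131]
eef_rot: [180.0, 0.0, 16.0]
wrist_force: [-1.6, -1.8, 9.1]
gripper_width: 0.0275
finger_force: 3.9
```

Seat found at TCP z ≈ 0.113. I'll close onto the bar in stages, lifting a little because the pads swing forward as they close.

Request:
{"method": "apply_moves", "body": {
  "series": [0.32,0,0,-0.0006,0,0,0,0.27,0,0,0,0,0,0,0.27,0,0,0,0,0,0]
}}

```text
t: 11.02
position: [0.5174, 0.0642, 0.1136]
eef_rot: [179.9, -0.1, 16.1]
wrist_force: [-1.0, -3.2, 5.1]
gripper_width: 0.0233
finger_force: 2.8
```

Request:
{"method": "apply_moves", "body": {
  "series": [0.22,0,0,-0.0002,0,0,0,0.22,0,0,0,0,0,0,0.22,0,0,0,0,0,0]
}}

```text
t: 11.4
position: [0.5174, 0.0647, 0.1138]
eef_rot: [180.0, -0.1, 16.0]
wrist_force: [-1.1, -1.9, 5.2]
gripper_width: 0.0189
finger_force: 3.5
```

Request:
{"method": "apply_moves", "body": {
  "series": [0.15,0,0,-0.0002,0,0,0,0.15,0,0,0,0,0,0,0.15,0,0,0,0,0,0],
  "newtons": 20
}}

```text
t: 11.78
position: [0.5172, 0.0663, 0.114]
eef_rot: [-179.8, -0.1, 15.9]
wrist_force: [-0.5, 4.5, 5.3]
gripper_width: 0.0139
finger_force: 21.2
```

```bash
python3 -c "
from h import *
o=observe();print(o['position'],o['eef_rot'],o['wrist_force'],o['wrist_torque'],o['joints'])"
```

```text
[0.51716358 0.06632022 0.11397916] [-1.79843672e+02 -1.01107593e-01  1.59478186e+01] [-0.52756952  4.52211917  5.30658813] [ 0.49808774  0.16864476 -0.09177243] [  2.42096894  16.50687879 113.10223506   0.22818621  50.32937191
  76.32743859]
```

Request:
{"method": "apply_moves", "body": {
  "series": [0.15,0,-0.0016,0,0,0,0,0.15,0,0,0.0003,0,0,0,0.15,0,0,0,0,0,0]
}}

```text
t: 12.15
position: [0.5172, 0.0666, 0.1139]
eef_rot: [-180.0, -0.1, 16.0]
wrist_force: [-0.8, -0.1, 5.9]
gripper_width: 0.014
finger_force: 21.2
```

Request:
{"method": "apply_moves", "body": {
  "series": [0.15,0,0,0.0004,0,0,0,0.15,0,0,0,0,0,0,0.15,0,0,0,0,0,0]
}}

```text
t: 12.52
position: [0.5171, 0.0666, 0.1138]
eef_rot: [-180.0, -0.1, 16.0]
wrist_force: [-1.0, -0.1, 7.4]
gripper_width: 0.0133
finger_force: 21.5
```

Request:
{"method": "apply_moves", "body": {
  "series": [0.15,0,0,0.0002,0,0,0,0.15,0,0,0,0,0,-0.05,0.15,0,0,0,0,0,-0.05,0.15,0,0,0,0,0,-0.05,0.15,0,0,0,0,0,0]
}}

```text
t: 13.15
position: [0.5172, 0.0666, 0.1137]
eef_rot: [180.0, -0.1, 24.6]
wrist_force: [-2.0, -0.8, 8.8]
gripper_width: 0.0135
finger_force: 21.7
```

```bash
python3 -c "
from h import *
o=observe();print(o['position'],o['eef_rot'],o['wrist_force'],o['wrist_torque'])"
```

```text
[0.51718006 0.06658588 0.11372352] [ 1.79989125e+02 -9.75949782e-02  2.46419172e+01] [-2.04683608 -0.83972943  8.77028305] [-0.16008428  0.31314702 -0.02442025]
```

Request:
{"method": "apply_moves", "body": {
  "series": [0.15,0,0,0,0,0,-0.06,0.15,0,0,0,0,0,-0.06,0.15,0,0,0,0,0,-0.06,0.15,0,0,0,0,0,-0.06,0.15,0,0,0,0,0,0]
}}

```text
t: 13.78
position: [0.5172, 0.0666, 0.1137]
eef_rot: [180.0, -0.1, 38.4]
wrist_force: [-1.5, -0.3, 8.5]
gripper_width: 0.0135
finger_force: 21.9
```

```bash
python3 -c "
from h import *
o=observe();print(o['position'],o['eef_rot'],o['wrist_force'],o['wrist_torque'])"
```

```text
[0.51720539 0.06664839 0.11371849] [ 1.79973627e+02 -1.05543908e-01  3.83658245e+01] [-1.5273373  -0.3118422   8.54446536] [-0.25208349  0.30191978 -0.07811439]
```

Request:
{"method": "apply_moves", "body": {
  "series": [0.15,0,0,0,0,0,-0.08,0.15,0,0,0,0,0,-0.08,0.15,0,0,0,0,0,-0.08,0.15,0,0,0,0,0,-0.08,0.15,0,0,0,0,0,-0.08,0.15,0,0,0,0,0,0]
}}

```text
t: 14.52
position: [0.5172, 0.0667, 0.1137]
eef_rot: [179.9, -0.1, 61.3]
wrist_force: [-1.4, -0.5, 7.9]
gripper_width: 0.014
finger_force: 22.1
```

Run:
```python
from h import *
o=observe();print(o['position'],o['eef_rot'],o['wrist_force'],o['wrist_torque'])
im=cv2.cvtColor(capture("scene"),cv2.COLOR_RGB2BGR); x0,y0=proj("scene",o["position"]).astype(int)-[25,25]
im=cv2.resize(im[y0:y0+50,x0:x0+50],None,fx=12,fy=12,interpolation=cv2.INTER_CUBIC); cv2.imwrite("pics/d4.png",(255*(im/255)**.6).astype(np.uint8))
```

```text
[0.51718267 0.0666777  0.11367323] [ 1.79938562e+02 -8.45739343e-02  6.13037846e+01] [-1.40000776 -0.5358833   7.92587525] [-0.08190485  0.37138583 -0.03425037]
```

View pics/d4.png

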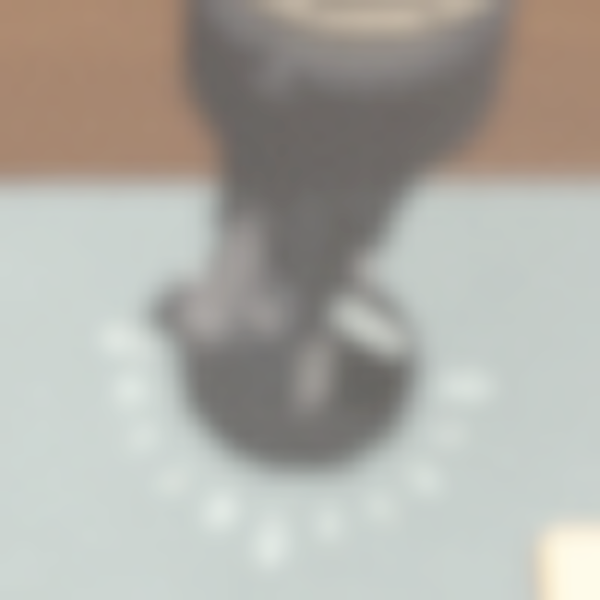

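The line now runs (340,305)→(400,345), so the dial is turning with the gripper. Continuing to zero.

Request:
{"method": "apply_moves", "body": {
  "series": [0.15,0,0,0,0,0,-0.085,0.15,0,0,0,0,0,-0.085,0.15,0,0,0,0,0,-0.085,0.15,0,0,0,0,0,-0.085,0.15,0,0,0,0,0,-0.085,0.15,0,0,0,0,0,-0.085,0.15,0,0,0,0,0,0]
}}

```text
t: 15.45
position: [0.5171, 0.0667, 0.1137]
eef_rot: [179.9, -0.0, 90.6]
wrist_force: [-1.6, 0.3, 8.3]
gripper_width: 0.0138
finger_force: 22.3
```

```bash
python3 -c "
from h import *
o=observe();print(o['position'],o['eef_rot'],o['wrist_force'],o['wrist_torque'])"
```

```text
[0.51714799 0.06667716 0.11370033] [ 1.79910897e+02 -3.43164328e-02  9.05641022e+01] [-1.55529394  0.27867903  8.25338915] [-0.12108955  0.30568391  0.10641315]
```

Now slowly onto the end stop.

Request:
{"method": "apply_moves", "body": {
  "series": [0.15,0,0,0,0,0,-0.03,0.15,0,0,0,0,0,-0.03,0.15,0,0,0,0,0,-0.03,0.15,0,0,0,0,0,0]
}}

```text
t: 15.95
position: [0.5172, 0.0667, 0.1137]
eef_rot: [179.9, -0.0, 95.7]
wrist_force: [-1.6, -0.3, 8.5]
gripper_width: 0.0136
finger_force: 22.1
```

```bash
python3 -c "
from h import *
o=observe();print(o['position'],o['eef_rot'],o['wrist_force'],o['wrist_torque'])"
```

```text
[0.51718964 0.06667173 0.11371187] [ 1.79900154e+02 -3.60448389e-02  9.56583375e+01] [-1.61122416 -0.27292405  8.45167688] [-0.13536668  0.31663261 -0.03258492]
```

Request:
{"method": "apply_moves", "body": {
  "series": [0.15,0,0,0,0,0,-0.02,0.15,0,0,0,0,0,-0.02,0.15,0,0,0,0,0,0]
}}

```text
t: 16.32
position: [0.5172, 0.0667, 0.1138]
eef_rot: [179.9, -0.1, 97.8]
wrist_force: [-1.8, -1.0, 9.7]
gripper_width: 0.0136
finger_force: 24.4
```

```bash
python3 -c "
from h import *
o=observe();print(o['position'],o['eef_rot'],o['wrist_force'],o['wrist_torque'])"
```

```text
[0.51720425 0.06672712 0.11381701] [ 1.79899535e+02 -7.18206339e-02  9.78144666e+01] [-1.76638726 -1.01372339  9.69924339] [-0.12954088  0.34403063 -0.42624694]
```

The end stop is felt at ψ≈97.7 (−0.43 N m), so zero is about 95.5 and the fifth click about −4.5. Turning clockwise.

Request:
{"method": "apply_moves", "body": {
  "series": [0.15,0,0,0,0,0,0.04,0.15,0,0,0,0,0,0.085,0.15,0,0,0,0,0,0.085,0.15,0,0,0,0,0,0.085,0.15,0,0,0,0,0,0.085,0.15,0,0,0,0,0,0.085,0.15,0,0,0,0,0,0.085,0.15,0,0,0,0,0,0]
}}

```text
t: 17.32
position: [0.5172, 0.0667, 0.1137]
eef_rot: [179.9, -0.1, 66.4]
wrist_force: [-0.6, 0.7, 7.8]
gripper_width: 0.0137
finger_force: 22.3
```

```bash
python3 -c "
from h import *
o=observe();print(o['position'],o['eef_rot'],o['wrist_force'],o['wrist_torque'])"
```

```text
[0.51718958 0.06668244 0.11371978] [ 1.79928575e+02 -7.50288646e-02  6.64247152e+01] [-0.62539113  0.71583199  7.78687975] [-0.06191356  0.28233671  0.06097766]
```

Request:
{"method": "apply_moves", "body": {
  "series": [0.15,0,0,0.0001,0,0,0.085,0.15,0,0,0,0,0,0.085,0.15,0,0,0,0,0,0.085,0.15,0,0,0,0,0,0.085,0.15,0,0,0,0,0,0.085,0.15,0,0,0,0,0,0.085,0.15,0,0,0,0,0,0.085,0.15,0,0,0,0,0,0.085,0.15,0,0,0,0,0,0.085,0.15,0,0,0,0,0,0]
}}

```text
t: 18.58
position: [0.5172, 0.0666, 0.1137]
eef_rot: [180.0, -0.1, 22.6]
wrist_force: [-1.4, 0.1, 8.5]
gripper_width: 0.0139
finger_force: 21.9
```

```bash
python3 -c "
from h import *
o=observe();print(o['position'],o['eef_rot'],o['wrist_force'],o['wrist_torque'])"
```

```text
[0.51720897 0.06664273 0.11367445] [ 1.79997575e+02 -1.03865308e-01  2.25826308e+01] [-1.35330178  0.08108997  8.49033283] [-0.20400728  0.2783256  -0.01864419]
```

Request:
{"method": "apply_moves", "body": {
  "series": [0.15,0,0,0,0,0,0.08,0.15,0,0,0,0,0,0.08,0.15,0,0,0,0,0,0.08,0.15,0,0,0,0,0,0.08,0.15,0,0,0,0,0,0.08,0.15,0,0,0,0,0,0]
}}

```text
t: 19.32
position: [0.5172, 0.0666, 0.1137]
eef_rot: [-180.0, -0.1, -0.3]
wrist_force: [-1.9, 0.2, 9.7]
gripper_width: 0.0136
finger_force: 21.8
```

```bash
python3 -c "
from h import *
o=observe();print(o['position'],o['eef_rot'],o['wrist_force'],o['wrist_torque'])"
```

```text
[0.51719825 0.06663121 0.11367679] [-1.79960953e+02 -9.67886028e-02 -3.46488788e-01] [-1.86703335  0.21128687  9.68074517] [-0.14540278  0.31472359 -0.0464774 ]
```

Request:
{"method": "apply_moves", "body": {
  "series": [0.15,0,0,0,0,0,0.04,0.15,0,0,0,0,0,0.04,0.15,0,0,0,0,0,0]
}}

```text
t: 19.7
position: [0.5172, 0.0666, 0.1137]
eef_rot: [-180.0, -0.1, -4.9]
wrist_force: [-2.0, -0.5, 9.2]
gripper_width: 0.0135
finger_force: 21.7
```

Run:
```python
from h import *
o=observe();print(o['position'],o['eef_rot'],o['wrist_force'],o['wrist_torque'])
im=cv2.cvtColor(capture("scene"),cv2.COLOR_RGB2BGR); x0,y0=proj("scene",o["position"]).astype(int)-[25,25]
im=cv2.resize(im[y0:y0+50,x0:x0+50],None,fx=12,fy=12,interpolation=cv2.INTER_CUBIC); cv2.imwrite("pics/d5.png",(255*(im/255)**.6).astype(np.uint8))
```

```text
[0.51720763 0.06661546 0.11369458] [-1.79953810e+02 -9.46548971e-02 -4.91244218e+00] [-2.01815351 -0.53479532  9.19773152] [-0.17979885  0.33035861 -0.0556327 ]
```

View pics/d5.png

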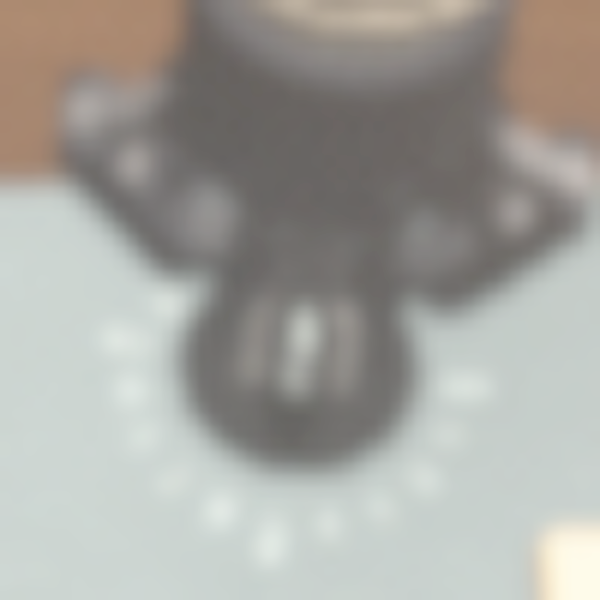

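The line at (303,310)→(297,390) points at the long tick 5 at (270,545). Letting the dial up.

Request:
{"method": "apply_moves", "body": {
  "series": [0.15,0,0,-0.001,0,0,0,0.15,0,0,-0.001,0,0,0,0.15,0,0,-0.001,0,0,0,0.15,0,0,-0.001,0,0,0,0.15,0,0,-0.001,0,0,0,0.15,0,0,-0.001,0,0,0,0.15,0,0,0,0,0,0]
}}

```text
t: 20.62
position: [0.517, 0.0666, 0.1189]
eef_rot: [-180.0, -0.1, -4.9]
wrist_force: [2.5, 3.1, 4.1]
gripper_width: 0.0138
finger_force: 20.7
```

```bash
python3 -c "
from h import *
o=observe();print(o['position'],o['eef_rot'],o['wrist_force'],o['wrist_torque'])"
```

```text
[0.5170417  0.06655394 0.11891815] [-1.79955433e+02 -9.25994303e-02 -4.89705586e+00] [2.50169227 3.14938493 4.09941157] [ 0.36480642 -0.49452393 -0.00363791]
```

Request:
{"method": "apply_moves", "body": {
  "series": [0.15,0,0,-0.001,0,0,0,0.15,0,0,-0.0005,0,0,0,0.2,0,0,0,0,0,0,0.25,0,0,0,0,0,0,0.35,0,0,-0.001,0,0,0,0.35,0,0,-0.003,0,0,0,0.35,0,0,-0.005,0,0,0,0.35,0,0,0,0,0,0]
}}

```text
t: 21.62
position: [0.5162, 0.0661, 0.1292]
eef_rot: [180.0, 0.0, -4.9]
wrist_force: [-0.2, 0.1, 0.4]
gripper_width: 0.0295
finger_force: 0.0
```

Request:
{"method": "apply_moves", "body": {
  "series": [0.35,0,0,-0.025,0,0,0,0.35,0,0,-0.03,0,0,0,0,0.0035,0.0398,0,0,0,0,0,0.0035,0.0398,0,0,0,0,0,0.0035,0.0398,0,0,0,0,0,0,0,0,0,0,0,0,0,0,0,0,0,0]
}}

```text
t: 22.5
position: [0.5163, -0.0534, 0.1838]
eef_rot: [-180.0, 0.1, -4.9]
wrist_force: [0.3, 0.5, 0.5]
gripper_width: 0.0
finger_force: 0.0
```

Run:
```python
from h import *
o=observe();print(o['position'],o['eef_rot'],o['wrist_force'],o["gripper_width"])
im=cv2.cvtColor(capture("scene"),cv2.COLOR_RGB2BGR)
im=cv2.resize(im[170:235,222:332],None,fx=7,fy=7,interpolation=cv2.INTER_CUBIC); cv2.imwrite("pics/d6.png",(255*(im/255)**.6).astype(np.uint8))
```

```text
[ 0.51626811 -0.0533536   0.18376724] [-1.79967624e+02  5.26065662e-02 -4.92422457e+00] [0.25651635 0.46906627 0.47833537] 3.72647858382009e-05
```

View pics/d6.png

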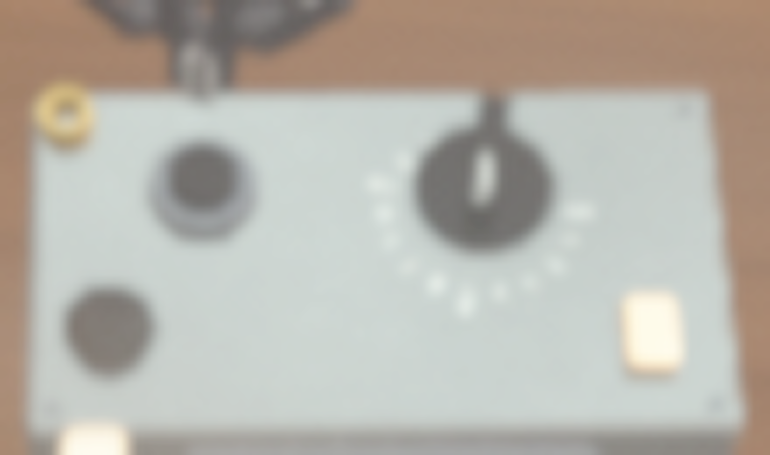

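The dial is up, its line (485,165) pointing at tick 5 (465,303). The shut fingers hang over the start button at (203,175). Lowering.

Request:
{"method": "apply_moves", "body": {
  "series": [0,0,0,0.02,0,0,0,0,0,0,0.02,0,0,0,0,0,0,0.012,0,0,0,0,0,0,0.004,0,0,0,0,0,0,0,0,0,0]
}}

```text
t: 23.18
position: [0.5168, -0.0533, 0.1281]
eef_rot: [-180.0, 0.0, -4.9]
wrist_force: [0.9, 1.2, 0.1]
gripper_width: -0.0002
finger_force: 0.0
```

Request:
{"method": "apply_moves", "body": {
  "series": [0,0,0,0.003,0,0,0,0,0,0,0.003,0,0,0,0,0,0,0.003,0,0,0,0,0,0,0,0,0,0]
}}

```text
t: 23.68
position: [0.5165, -0.0536, 0.1189]
eef_rot: [-180.0, 0.0, -4.9]
wrist_force: [-0.9, -0.3, -0.1]
gripper_width: -0.0001
finger_force: 0.0
```

Request:
{"method": "apply_moves", "body": {
  "series": [0,0,0,0.0015,0,0,0,0,0,0,0.0015,0,0,0,0,0,0,0.001,0,0,0,0,0,0,0,0,0,0]
}}

```text
t: 24.18
position: [0.5167, -0.0537, 0.1153]
eef_rot: [180.0, -0.0, -4.9]
wrist_force: [-1.9, -0.5, 3.2]
gripper_width: 0.0
finger_force: 1.6
```

Request:
{"method": "apply_moves", "body": {
  "series": [0,0,0,0.001,0,0,0,0,0,0,0.001,0,0,0,0,0,0,0.001,0,0,0,0,0,0,0,0,0,0]
}}

```text
t: 24.68
position: [0.5167, -0.0536, 0.1126]
eef_rot: [180.0, 0.0, -4.9]
wrist_force: [-2.6, 0.9, 7.2]
gripper_width: 0.0
finger_force: 3.6
```

Request:
{"method": "apply_moves", "body": {
  "series": [0,0,0,0.001,0,0,0,0,0,0,0.0005,0,0,0,0,0,0,0,0,0,0]
}}

```text
t: 25.05
position: [0.5168, -0.0537, 0.1124]
eef_rot: [180.0, 0.0, -4.9]
wrist_force: [-5.8, 1.0, 15.9]
gripper_width: 0.0001
finger_force: 7.7
```

The button has bottomed out (15.9 N, barely moving). Releasing and retreating.

Request:
{"method": "apply_moves", "body": {
  "series": [0,0,0,-0.003,0,0,0,0,0,0,-0.01,0,0,0,0,0,0,-0.03,0,0,0,0,0,0,-0.04,0,0,0,0,0,0,0,0,0,0,0,0,0,0,0,0,0]
}}

```text
t: 25.8
position: [0.5162, -0.0534, 0.1931]
eef_rot: [-180.0, 0.0, -4.9]
wrist_force: [-0.6, -0.4, -0.8]
gripper_width: -0.0003
finger_force: 0.0
```

Run:
```python
from h import *
o=observe();print(o['position'],o['wrist_force'])
im=capture("scene")
g=cv2.cvtColor(im,cv2.COLOR_RGB2GRAY)
for n in ("before","after"):
    a=cv2.cvtColor(cv2.imread("pics/scene0.png"),cv2.COLOR_BGR2RGB) if n=="before" else im
    c=a[185:205,242:260]; ys,xs=np.nonzero(c.max(2)<75); print(n,"start centroid",xs.mean()+242,ys.mean()+185,len(xs))
c=im[183:212,280:302]; w=(c.min(2)>120)&(np.hypot(*np.mgrid[183-197:212-197,280-290.5:302-290.5])<8); ys,xs=np.nonzero(w); print("line px",xs+280,ys+183)
```

```text
[ 0.51619606 -0.05342974  0.19305122] [-0.57681531 -0.42431605 -0.79830939]
before start centroid 250.4255319148936 195.17021276595744 47
after start centroid 250.41666666666666 195.25 48
line px [291 290 291 292 290 291 292 290 291 292 290 291 290 291] [192 193 193 193 194 194 194 195 195 195 196 196 197 197]
```

The start button is back up, the dial still points to five, and the robot is clear.

```bash
python3 -c "
from rig import *
print(hand_in())"
```

```text
the job is handed in; nothing more can be done
None
```

I turned the dial back to its end stop, then clockwise to the fifth click and let it spring up there. I then pressed start fully (about 16 N) and released it, and handed the job in at about 26 s with the arm clear. The hand-in returned no verdict.

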